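Load the specimen tray into the imaging dock and shut its gate

TASK

Swing the red gate arm of the imaging dock open, slide the loaded yellow specimen tray along the bench into the dock's slotted bay until it is fully home against the back stop, then swing the gate fully shut behind it. The four jars must stay standing in their tray cells throughout, and the blue box, the brown bottle and the round pale dish must be left where they are.

Things in the scene. Friction and masses are not known exactly. Their poses are not given: they have to be found in the camera images.
- dock: Fixed white imaging dock. Origin on the bench at the centre of the tray's place when fully home; the mouth faces its -x, the tray goes in along +x. No floor: the tray slides on the bench. Back stop (white cabinet 170 wide, 135 high) at x = +75 mm. Rails 21 high from x = -35 to +75, inner faces at y = +-66, outer +-74; lips 15 to 21 above the bench reach in to y = +-57.
- dock_mouth (a point): Point on the bench in the middle of the dock's mouth, at x = -72 mm of the dock's frame. Flared guides 15 mm high narrow the way in from y = +-81 mm here to +-66 mm at x = -35 mm, where the straight rails begin.
- dock_hood (a point): Centre of the top of the dock's clear hood, 100 mm above the bench (underside 96), at x = +46 mm of the dock's frame; the hood covers x = +15 to +77 mm, y = +-74 mm.
- gate (a joint): Angle of the red gate arm, rad: 0 = shut, straight across the mouth along the dock's +y; grows as it swings outward (counterclockwise from above), 1.57 = along the dock's -x, stop at 1.9; stays where left. Beyond about 1.5 the tray can pass. Arm 100 mm from hinge to knob axis, 10 thick, 9 to 25 above the bench; shut, it lies 5 mm behind the end of a tray fully home.
- gate_knob (a point): Centre of the top of the gate's upright red cylindrical knob, 18 mm diameter, standing from 24 to 68 mm above the bench at the free end of the arm.
- gate_hinge (a point): Top of the gate's hinge pin, 33 mm above the bench, fixed to the dock at x = -85, y = -95 mm of the dock's frame; hinge axis upright. Bracket under it is 6 mm high.
- tray: Loose yellow tray, 150 mm long (x) by 126 wide (y), about 0.65 kg loaded. Origin at the centre of its underside; +x end goes in first. Open box 150 x 104 x 22 high, floor 4, walls 4, with 3 x 2 cells about 45 x 46; outside each long side a solid flange 11 wide, 12 high (runs under the dock's lips). End faces flat over the whole width.
- jar0: Loose closed jar, white with white cap, 36 mm diameter, 58 mm high, standing in a tray cell; origin at the centre of its underside, z along its axis.
- jar1: Loose closed jar, amber with white cap, 36 mm diameter, 58 mm high, standing in a tray cell; origin at the centre of its underside, z along its axis.
- jar2: Loose closed jar, white with blue cap, 36 mm diameter, 58 mm high, standing in a tray cell; origin at the centre of its underside, z along its axis.
- jar3: Loose closed jar, white with white cap, 36 mm diameter, 58 mm high, standing in a tray cell; origin at the centre of its underside, z along its axis.
- tip_box: Bystander: loose blue closed pipette-tip box 85 x 120 x 55 mm high, origin under its centre.
- reagent: Bystander: loose brown reagent bottle, 56 mm diameter, 90 mm high, origin under its centre.
- dish: Bystander: loose pale translucent petri dish, 90 mm diameter, 18 mm high, origin under its centre.
Mind the look-alikes: they are no part of the job. Of the things like the tray, leave any that is orange; of the rest the larger one is meant. What is shaped like the jar3 but purple is not meant.

How it is judged (in metres and radians):
On the way, in this order (a step that is already met when the one before it is completed fails the run):
1. the gate is swung open (more than 1.2 rad) (value of joint gate above 1.2 rad), for 0.1 s.
2. the tray is slid fully home in the bay (within 6 mm each way and 0.06 rad) (x of tray in the frame of dock between -0.006 and 0.006 m and y of tray in the frame of dock between -0.006 and 0.006 m and angle between the x axis of tray and the x axis of dock, either way round below 0.06 rad and height (world z) of tray below 0.004 m and angle between tray's own z axis and vertical below 0.05 rad), for 0.2 s.
At the end, for the whole second after the job is handed in: The tray lies flat in the dock within 6 mm of fully home (along and across) and within 0.06 rad of square, at rest; the gate is shut (below 0.08 rad); all four jars stand upright (within 0.15 rad) on the tray's floor inside its box; the robot touches nothing (all of step 2 and value of joint gate below 0.08 rad and linear speed of tray below 0.01 m/s and angle between each of jar0, jar1, jar2, jar3's own z axis and vertical below 0.15 rad and z of each of jar0, jar1, jar2, jar3 in the frame of tray below 0.015 m and x of jar0 in the frame of tray between -0.07 and 0.07 m and y of jar0 in the frame of tray between -0.05 and 0.05 m and x of jar1 in the frame of tray between -0.07 and 0.07 m and y of jar1 in the frame of tray between -0.05 and 0.05 m and x of jar2 in the frame of tray between -0.07 and 0.07 m and y of jar2 in the frame of tray between -0.05 and 0.05 m and x of jar3 in the frame of tray between -0.07 and 0.07 m and y of jar3 in the frame of tray between -0.05 and 0.05 m).
It fails at once if a jar tipped by more than 0.5 rad (angle between any of jar0, jar1, jar2, jar3's own z axis and vertical above 0.5 rad).
It fails at once if the blue box, the brown bottle or the round pale dish moved by more than 30 mm (distance of any of tip_box, reagent, dish from where it was at the start of the episode above 0.03 m).
It also fails if it takes over 72 s, if anything falls off the work surface, if the arm or the gripper's body presses on something with over 40 N, if the wrist force passes 120 N, or if a joint passes its speed limit or range.

ROBOT

A 6-joint arm with a two-finger parallel gripper is mounted at the origin on the work surface. World frame = base frame: x ahead of the robot, y to its left, z up, the work surface at z = 0. Lengths are in mm, angles in rad, forces in N, time in s.
With the tool pointing down it reaches from about 275 to 1000 mm from the base axis. Payload 8.4 kg.
Tool frame: the origin (TCP) lies at the very end of the fingers, on their centre line; the grasp point (between the pads) lies 19 mm behind it; z points along the fingers, y is the line along which they close (so a half turn about z gives the same grasp; the last joint's range is limited). The gripper opens to 85 mm and grips with 20 to 120 N. Pads are 22 mm wide; open, the fingers measure 114 mm over their backs; the gripper's body (76 mm by 85 mm) begins 54 mm behind the grasp point. The pads swing forward as they close: fully open they stand 13 mm farther back than shut.
Start: joints at [1.137, 0.353, 1.633, -0, 1.155, -0.002], TCP at [261.565, 567.637, 231.281] pointing down, gripper open.
Joint ranges: [-2.63, 2.63], [-0.92, 2.1], [0.06, 2.66], [-1.3, 4.44], [0, 2.69], [-3.02, 3.02]. Speed limits (rad/s): [2.22, 2.22, 2.79, 3.14, 3.14, 3.14].

INTERFACE

Orientations are given as a rotation vector (axis times angle).
In Python, from rig import bot gives the robot as it stands. The module is installed in compiled form; this text tells all that it offers.
- The arm moves only by the tool arm_command, never from a script. Its argument "steps" is text: rows parted by semicolons, each of 6 numbers parted by spaces: the shift along the tool's x, y, z scaled (see below), then the turn, a rotation vector about the tool's x, y, z scaled (see below). A call has 1 to 10 rows; each row is the pose to reach, as a shift and turn from the pose commanded when the call began, along the tool's axes at that moment; what a row does not reach only later rows make up. The controller multiplies each number of a shift by 0.5 m and each number of a turn by 45 degrees. A row lasts 1/10 s, in which the tool goes at most 50 mm and 8.59 degrees, less where a joint would pass 70% of its speed; a pose out of reach is approached as far as the arm can. A call with a number of a shift or a turn outside -1 to 1 is refused whole. A call with a gripper value outside its range is refused whole. "grip" is the closure, from -1 (fully open) to 1 (shut), set as the call begins (left out, the last holds). The fingers move at their own pace and stop on an object; "grip_force" is the grip in N (left out, the last holds). Time passes only in rows, so rows that repeat a pose let the fingers close. It gives the time, the measured TCP pose, the force, the opening and the grip force at its end, in the units of the state.
- bot.get_obs(): the state, without advancing time (a new reading comes with each control period).
- bot.capture(name): name is "scene" or "top" or "wrist"; returns a dict with "img" (400x640x3 uint8, red, green, blue), "fx", "fy", "cx", "cy" (pixels), "origin" and "attitude" of the camera in the world. Camera axes: x right, y down, z forward; pixel columns grow to the right and rows downward; lengths in mm; the calibration is good to about 2 mm. The wrist camera is an equidistant fisheye: a pixel r from the principal point sees the ray r / f radians off the axis. A picture is of the moment at which its call begins. There is no depth.
- bot.hand_in(): hands the job in; it is judged then, once.
Trained networks look in the newest picture that a camera, given by its name, has taken for a name from the list of things; names that differ only in an ending like _2 or _b are one class to them, and where a whole thing is asked for, a point or a joint stands for the part that bears it (a point fixed in the world has none). Each returns a list of dicts, best first, with "p" (0 to 1); they miss things now and then, are a little off and sometimes report something else, mostly with a low value. They report only what shows in the picture. A call takes as long as a camera call. They do not tell look-alikes from the thing itself.
- bot.boxes_of(camera, thing): "at" ([x, y, z] in mm, in world coordinates, good to about 4 mm: the middle of the surface that is visible of it).
- bot.outline_of(camera, thing): "region" (400x640 bool, what is visible of it).
The state is a dict: "t": time; "joints": joint angles; "joint_vel": joint speeds; "joint_torque": joint torques, N m; "tool_pos": TCP position; "orientation": TCP orientation; "wrist_force": force on the tool from outside, world axes, zero at the start; "moment": the same for the moment, N m; "gripper_width": finger opening in mm; "grip_force": force on a finger pad.
Only numpy, scipy, OpenCV 4.12 (cv2) and the standard library are available. Lean on these libraries where they do the work, as an engineer would, in place of code of your own. Each camera call takes 0.05 s, during which the arm holds its last target. There are 200 camera calls.

## Working session

There is one attempt and no reset: what is moved stays moved. The work goes in short steps, Python scripts to look and compute and a tool call to move; the robot and the scene stay as the last step left them, time stands still between calls to the robot, and variables do not carry over. Pictures are saved under pics/ and viewed, at most 10 in all, crops included, and the job is handed in when it is done.

Besides the shell and the picture viewer there is one more tool, called after "Emit:" as name(argument=value, ...) on one line, values as JSON. arm_command: Moves the arm, as the interface text tells. Its arguments: {"type":"object","properties":{"steps":{"type":"string"},"grip":{"type":"number"},"grip_force":{"type":"number"}},"required":["steps"]}

```bash
mkdir -p pics; cat > h.py <<'E'
import numpy as np, cv2
from scipy.spatial.transform import Rotation as R
from rig import bot
def att(c):
    a=np.array(c['attitude'],float)
    return a if a.shape==(3,3) else R.from_rotvec(a).as_matrix() if a.size==3 else R.from_quat(a).as_matrix()
def pix2plane(c,u,v,z):
    d=att(c)@np.array([(u-c['cx'])/c['fx'],(v-c['cy'])/c['fy'],1]); o=np.array(c['origin'])
    return o+d*(z-o[2])/d[2]
def proj(c,p):
    q=att(c).T@(np.array(p)-c['origin']); return c['fx']*q[0]/q[2]+c['cx'],c['fy']*q[1]/q[2]+c['cy']
def save(n,im): cv2.imwrite('pics/'+n,im[...,::-1])
E
python3 - <<'E'
from h import *
for n in('top','scene'):
    c=bot.capture(n); save(n+'1.png',c['img']); print(n,c['origin'],c['attitude'],c['fx'],c['cx'],c['cy'])
    for t in 'dock gate gate_knob gate_hinge dock_hood dock_mouth tray jar0 jar1 jar2 jar3 tip_box reagent dish'.split():
        try: print(t,[(np.round(d['at']).tolist(),round(d['p'],2)) for d in bot.boxes_of(n,t)])
        except Exception as e: print(t,e)
o=bot.get_obs();print(o)
E
```

```text
top [ 475.40219719 -127.84524516  969.10591671] [-2.14649067  2.15824891 -0.1452136 ] 381.45061109720336 323.12127232294625 204.30907744066434
dock [([562.0, 258.0, 96.0], 0.87), ([507.0, -169.0, 65.0], 0.22)]
gate [([562.0, 253.0, 101.0], 0.73), ([570.0, 110.0, 27.0], 0.7)]
gate_knob [([572.0, 109.0, 25.0], 0.92), ([560.0, 255.0, 96.0], 0.33)]
gate_hinge [([557.0, 254.0, 103.0], 0.74)]
dock_hood [([561.0, 257.0, 99.0], 0.72)]
dock_mouth [([561.0, 259.0, 101.0], 0.65)]
tray [([741.0, -240.0, -0.0], 0.71), ([534.0, -225.0, 12.0], 0.67), ([372.0, -444.0, 3.0], 0.6), ([506.0, -170.0, 63.0], 0.45)]
jar0 [([514.0, -264.0, 62.0], 0.75), ([563.0, -216.0, 61.0], 0.7), ([556.0, -168.0, 64.0], 0.68), ([510.0, -170.0, 66.0], 0.64), ([677.0, -129.0, 58.0], 0.57)]
jar1 [([514.0, -264.0, 62.0], 0.75), ([563.0, -216.0, 61.0], 0.7), ([556.0, -168.0, 64.0], 0.68), ([510.0, -170.0, 66.0], 0.64), ([677.0, -129.0, 58.0], 0.57)]
jar2 [([514.0, -264.0, 62.0], 0.75), ([563.0, -216.0, 61.0], 0.7), ([556.0, -168.0, 64.0], 0.68), ([510.0, -170.0, 66.0], 0.64), ([677.0, -129.0, 58.0], 0.57)]
jar3 [([514.0, -26
[... 1543 characters left out ...]
], 0.71)]
{'t': 1.5, 'joints': array([ 1.13661046e+00,  3.52992021e-01,  1.63342778e+00, -5.92404519e-06,
        1.15520316e+00, -2.39906446e-03]), 'joint_vel': array([ 0.0005153 ,  0.0017426 , -0.00073762,  0.00074662,  0.00086632,
        0.00020253]), 'joint_torque': array([-7.43287965e-04, -6.05167150e+01, -3.42427254e+01, -1.06319189e-04,
        1.31685516e-03,  4.07969850e-06]), 'tool_pos': array([261.55383776, 567.62315132, 231.27404666]), 'orientation': array([-6.72988589e-01, -3.06866139e+00,  4.83279585e-05]), 'wrist_force': array([0.54779453, 0.07429506, 0.2564146 ]), 'moment': array([-0.00444481,  0.03134467, -0.07015504]), 'grip_force': 0.0, 'gripper_width': 85.39483210219251}
```

View pics/top1.png

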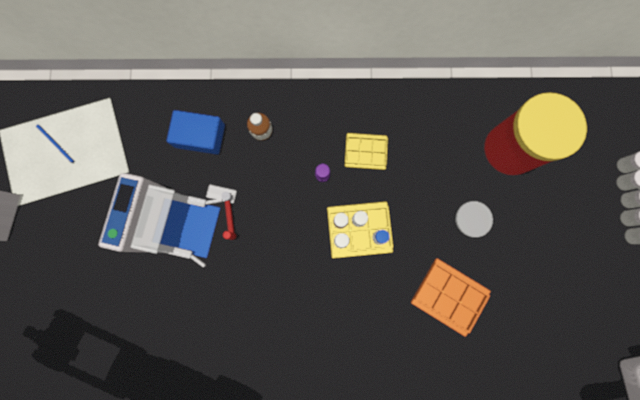

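View pics/scene1.png

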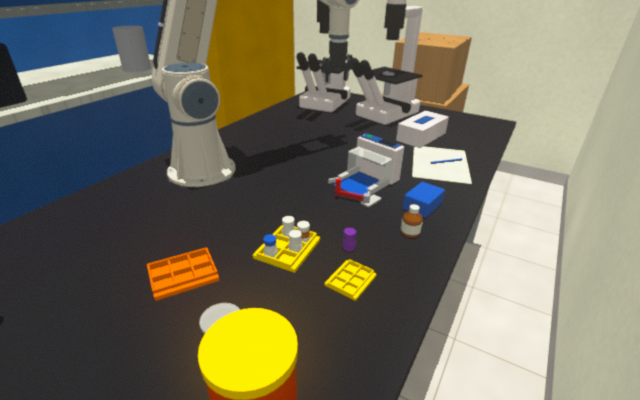

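The top view shows the dock at about (165,218) with its mouth to the right. The red gate runs from about (222,193) to its knob at (228,235), and the large yellow tray is at (360,230). The scene view agrees. The small yellow tray at (366,151), the orange tray and the purple jar are look-alikes.

```bash
python3 - <<'E'
from h import *
c=bot.capture('top'); im=c['img']
a=cv2.resize(im[165:275,95:255],None,fx=4.9,fy=4.9,interpolation=cv2.INTER_CUBIC); save('dock2.png',a)
a=cv2.resize(im[190:270,320:400],None,fx=7,fy=7,interpolation=cv2.INTER_CUBIC); save('tray2.png',a)
hsv=cv2.cvtColor(im,cv2.COLOR_RGB2HSV)
m=((hsv[...,0]>20)&(hsv[...,0]<35)&(hsv[...,1]>90)&(hsv[...,2]>100)).astype(np.uint8)
n,l,s,ce=cv2.connectedComponentsWithStats(m)
for i in range(1,n):
    if s[i,4]>300:
        r=cv2.minAreaRect(np.argwhere(l==i)[:,::-1].astype(np.float32)); b=cv2.boxPoints(r)
        print(s[i],r); 
        if abs(r[0][0]-360)<10: print([pix2plane(c,u,v,12).round(1).tolist() for u,v in b])
m=(((hsv[...,0]<8)|(hsv[...,0]>172))&(hsv[...,1]>140)).astype(np.uint8); m[:,:200]=0;m[:,260:]=0
print('red',np.argwhere(m).mean(0),np.argwhere(m).min(0),np.argwhere(m).max(0))
r=cv2.minAreaRect(np.argwhere(m)[:,::-1].astype(np.float32));print(r)
m=(((hsv[...,0]>100)&(hsv[...,0]<125))&(hsv[...,1]>140)).astype(np.uint8); m[:,:160]=0;m[:,225:]=0;m[:180]=0
r=cv2.minAreaRect(np.argwhere(m)[:,::-1].astype(np.float32));print('blue floor',r,[pix2plane(c,u,v,0).round(1).tolist() for u,v in cv2.boxPoints(r)])
E
```

```text
[ 514   92   74   69 3928] ((550.5000610351562, 126.5000228881836), (70.71067810058594, 69.29645538330078), 45.0)
[ 344  133   44   37 1480] ((366.04315185546875, 150.89593505859375), (42.961971282958984, 34.83980941772461), 4.085616588592529)
[[701.4, -181.4, 12.0], [793.7, -189.0, 12.0], [784.9, -300.1, 12.0], [692.8, -291.1, 12.0]]
[ 327  201   67   58 2478] ((359.8899230957031, 229.3438262939453), (52.42942810058594, 63.14285659790039), 84.5596694946289)
[[599.5, -136.1, 12.0], [613.9, -295.6, 12.0], [482.5, -304.2, 12.0], [468.6, -147.6, 12.0]]
red [222.66197183 228.96126761] [201 223] [239 235]
((229.0, 220.0), (38.0, 12.0), 90.0)
blue floor ((189.90768432617188, 226.3384552001953), (48.238182067871094, 52.974300384521484), 15.255120277404785) [[503.2, 284.6, 0.0], [633.8, 255.5, 0.0], [600.2, 134.8, 0.0], [470.8, 165.9, 0.0]]
```

View pics/dock2.png

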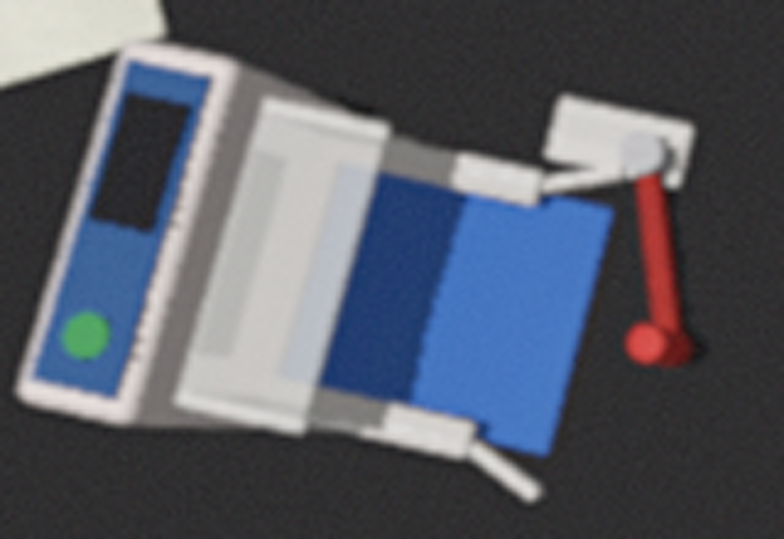

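View pics/tray2.png

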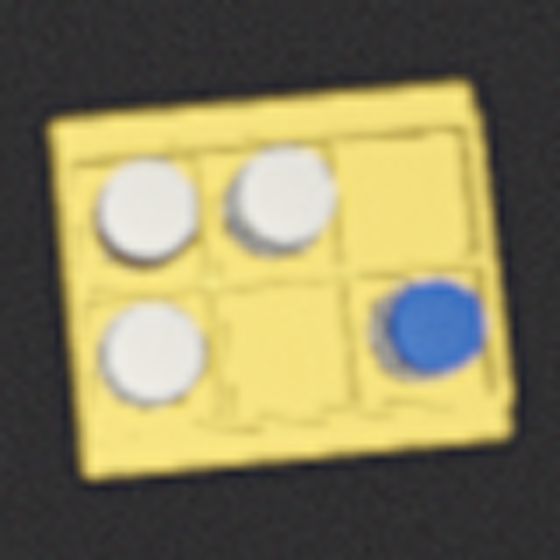

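The dock crop shows the hinge pin at about (642,152), the knob top at (648,343), the hood's front corners at (390,122) and (303,435), and the rail ends at about x 540 and 473. The gate is already partly open. The tray crop shows the empty cells at top right and bottom middle. Next I fit both poses from these points.

```bash
python3 - <<'E'
from h import *
from scipy.optimize import least_squares
c=bot.capture('top')
f=lambda p,s,ox,oy:(ox+(p[0]+.5)/s-.5,oy+(p[1]+.5)/s-.5)
D=[((642,152),(-85,-95,33)),((390,124),(15,-74,100)),((303,435),(15,74,100)),((546,168),(-35,-74,21)),((538,207),(-35,-57,21)),((478,424),(-35,57,21)),((468,461),(-35,74,21))]
def W(q,p): 
    k=np.cos(q[2]),np.sin(q[2]); return np.array([q[0]+k[0]*p[0]-k[1]*p[1],q[1]+k[1]*p[0]+k[0]*p[1],p[2]])
def res(q,L,s,ox,oy): return np.concatenate([np.array(proj(c,W(q,P)))-f(p,s,ox,oy) for p,P in L])
r=least_squares(res,[570,250,1.35],x_scale=[10,10,.1],loss='soft_l1',args=(D,4.9,95,165)); q=r.x
print('dock',q.round(3),res(q,D,4.9,95,165).round(1))
h=W(q,(-85,-95,0)); kx=f((648,343),4.9,95,165); k=pix2plane(c,*kx,68)
hp=pix2plane(c,*f((642,152),4.9,95,165),33)
d=k-h; print('hinge',h,hp,'knob',k,'r',np.hypot(*d[:2]),'gate',np.arctan2(d[1],d[0])-q[2]-np.pi/2)
# tray corners at z=12 (flange top): left=+x
T=[((48,120),(75,-63,12)),((470,82),(-75,-63,12)),((514,438),(-75,63,12)),((84,480),(75,63,12))]
r=least_squares(res,[535,-225,1.6],x_scale=[10,10,.1],args=(T,7,320,190));t=r.x
print('tray',t.round(3),r.fun.round(1))
print('tray in dock',(R.from_euler('z',-q[2]).as_matrix()[:2,:2]@(t-q)[:2]).round(1))
for p in [(50,-23,0),(50,23,0),(0,23,0),(-50,-23,0)]: print(p,W(t,p).round(1))
print('mouth',W(q,(-72,0,0)))
E
```

```text
dock [551.661 216.584   1.344] [ 0.3 -0.2  0.2  0.4  0.3 -0.1 -0.3  1.1 -0.4 -0.4 -0.2  0.1  0.  -0.7]
hinge [625.07624685 112.372312     0.        ] [624.68712237 113.15916499  33.        ] knob [526.03421023  98.59448261  68.        ] r 99.99576791461996 gate -5.917791846549216
tray [ 540.479 -219.684    1.661] [ 0.8  0.7 -0.5  0.5 -0.9 -0.5  0.6 -0.7]
tray in dock [-427.6  -87.4]
(50, -23, 0) [ 558.9 -167.8    0. ]
(50, 23, 0) [ 513.1 -172.     0. ]
(0, 23, 0) [ 517.6 -221.8    0. ]
(-50, -23, 0) [ 567.9 -267.4    0. ]
mouth [535.44487953 146.43428482   0.        ]
```

```bash
cat >> h.py <<'E'
DK=np.array([551.7,216.6,1.344]); HI=np.array([625,112.6])
def dw(x,y,q=DK): # dock frame -> world
    k,s=np.cos(q[2]),np.sin(q[2]); return q[0]+k*x-s*y,q[1]+s*x+k*y
def pose(x,y,z,yd): # tool down, tool y axis at world yaw yd (deg)
    a=np.radians(yd); Y=np.array([np.cos(a),np.sin(a),0]); Z=np.array([0,0,-1.]); return np.array([x,y,z]),np.stack([np.cross(Y,Z),Y,Z],1)
def cur():
    o=bot.get_obs(); return np.array(o['tool_pos']),R.from_rotvec(o['orientation']).as_matrix()
def calls(cs,start=None):
    """cs: list of calls, each a list of (x,y,z,yaw,repeat)"""
    p0,R0=start or cur()
    for c in cs:
        out=[]
        for x,y,z,yd,n in c:
            p,Rm=pose(x,y,z,yd); s=R0.T@(p-p0)/500; w=R.from_matrix(R0.T@Rm).as_rotvec()/np.radians(45)
            out.append(f"[{n}x] "+' '.join(f'{v:.3f}' for v in [*s,*w]))
        print('; '.join(out)); p0,R0=p,Rm
E
python3 - <<'E'
from h import *
print(np.degrees(np.arctan2(cur()[1][1,1],cur()[1][0,1])))
calls([[(400,380,231,22,6)],[(526,150,231,-21,6)],[(526,98.6,200,-60,6)],[(526,98.6,34,-82,6)]])
E
```

```text
65.2599794121404
[6x] -0.408 -0.225 0.001 -0.000 0.000 0.961
[6x] -0.521 0.061 0.000 0.000 0.000 0.956
[6x] -0.096 0.037 0.062 0.000 0.000 0.867
[6x] 0.000 0.000 0.332 0.000 0.000 0.489
```

Emit:
arm_command(steps="-0.408 -0.225 0 0 0 0.96; -0.408 -0.225 0 0 0 0.96; -0.408 -0.225 0 0 0 0.96; -0.408 -0.225 0 0 0 0.96; -0.408 -0.225 0 0 0 0.96; -0.408 -0.225 0 0 0 0.96", grip=-0.2, grip_force=20)

```text
t: 2.2
tool_pos: [401.8, 377.0, 231.5]
orientation: [1.766, 2.597, -0.0]
wrist_force: [-0.2, 0.0, 0.9]
gripper_width: 51.0
grip_force: 0.0
```

Emit:
arm_command(steps="-0.521 0.061 0 0 0 0.956; -0.521 0.061 0 0 0 0.956; -0.521 0.061 0 0 0 0.956; -0.521 0.061 0 0 0 0.956; -0.521 0.061 0 0 0 0.956; -0.521 0.061 0 0 0 0.956")

```text
t: 2.8
tool_pos: [527.7, 147.0, 231.5]
orientation: [2.593, 1.771, 0.001]
wrist_force: [-0.1, 0.3, -0.1]
gripper_width: 51.1
grip_force: 0.0
```

Emit:
arm_command(steps="-0.096 0.037 0.062 0 0 0.867; -0.096 0.037 0.062 0 0 0.867; -0.096 0.037 0.062 0 0 0.867; -0.096 0.037 0.062 0 0 0.867; -0.096 0.037 0.062 0 0 0.867; -0.096 0.037 0.062 0 0 0.867")

```text
t: 3.4
tool_pos: [525.8, 99.6, 200.3]
orientation: [-3.033, -0.816, 0.0]
wrist_force: [0.3, 0.5, -0.7]
gripper_width: 51.4
grip_force: 0.0
```

```bash
python3 - <<'E'
from h import *
o=bot.get_obs(); print(o['t'],o['tool_pos'],o['gripper_width'],o['joints'])
calls([[(526,98.6,34,-82,6)]])
w=bot.capture('wrist'); save('w1.png',w['img'])
print([(d['at'],d['p']) for d in bot.boxes_of('wrist','gate_knob')])
def arc(g,z=34):
    a=DK[2]+np.pi/2+g; return HI[0]+100*np.cos(a),HI[1]+100*np.sin(a),z,np.degrees(a)-270,1
c0=arc(.365)
print(c0)
gs=np.arange(.365,1.75,.11)[1:]
calls([[arc(g) for g in gs[:6]],[arc(g) for g in gs[6:]]],pose(*c0[:4])); print(gs)
E
```

```text
3.4 [525.84899447  99.55456601 200.26326654] 51.44499888942886 [1.84073977e-01 2.47844470e-01 1.85652989e+00 4.17832499e-04
 1.03724894e+00 1.22930106e+00]
[6x] -0.001 0.002 0.333 -0.000 -0.000 0.491
[([575.2, 107.4, 24.8], 0.57)]
(np.float64(525.9534936495377), np.float64(98.82358610639852), 34, np.float64(-82.08151281214228), 1)
[1x] 0.001 0.022 0.000 0.000 0.000 -0.140; [1x] 0.005 0.044 0.000 0.000 0.000 -0.280; [1x] 0.011 0.065 0.000 0.000 0.000 -0.420; [1x] 0.019 0.085 0.000 0.000 0.000 -0.560; [1x] 0.029 0.105 0.000 0.000 0.000 -0.700; [1x] 0.042 0.123 0.000 0.000 0.000 -0.840
[1x] 0.001 0.022 0.000 0.000 0.000 -0.140; [1x] 0.005 0.044 0.000 0.000 0.000 -0.280; [1x] 0.011 0.065 0.000 0.000 0.000 -0.420; [1x] 0.019 0.085 0.000 0.000 0.000 -0.560; [1x] 0.029 0.105 0.000 0.000 0.000 -0.700; [1x] 0.042 0.123 0.000 0.000 0.000 -0.840
[0.475 0.585 0.695 0.805 0.915 1.025 1.135 1.245 1.355 1.465 1.575 1.685]
```

View pics/w1.png

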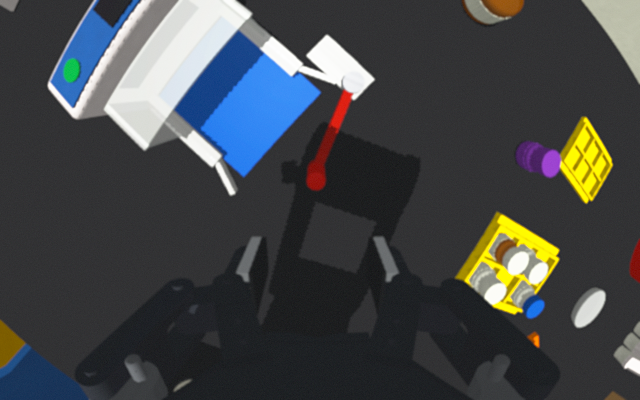

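The wrist view shows the knob at (316,178), centred between the fingers at about x 250 and x 387. I'll go down, grip it and swing the gate.

Emit:
arm_command(steps="0 0.002 0.333 0 0 0.491; 0 0.002 0.333 0 0 0.491; 0 0.002 0.333 0 0 0.491; 0 0.002 0.333 0 0 0.491; 0 0.002 0.333 0 0 0.491; 0 0.002 0.333 0 0 0.491")

```text
t: 4.1
tool_pos: [526.9, 98.1, 34.2]
orientation: [-3.134, -0.221, -0.0]
wrist_force: [0.3, 1.0, -0.0]
gripper_width: 51.4
grip_force: 0.0
```

Emit:
arm_command(steps="0 0 0 0 0 0; 0 0 0 0 0 0; 0 0 0 0 0 0; 0 0 0 0 0 0; 0 0 0 0 0 0; 0 0 0 0 0 0", grip=0.7, grip_force=20)

```text
t: 4.7
tool_pos: [527.5, 98.1, 35.2]
orientation: [-3.134, -0.218, -0.004]
wrist_force: [-1.1, -0.0, 8.1]
gripper_width: 17.4
grip_force: 22.3
```

Emit:
arm_command(steps="0.001 0.022 0 0 0 -0.14; 0.005 0.044 0 0 0 -0.28; 0.011 0.065 0 0 0 -0.42; 0.019 0.085 0 0 0 -0.56; 0.029 0.105 0 0 0 -0.70; 0.042 0.123 0 0 0 -0.84")

```text
t: 5.3
tool_pos: [559.6, 40.9, 35.4]
orientation: [2.892, 1.226, 0.012]
wrist_force: [9.8, 13.2, -4.5]
gripper_width: 17.2
grip_force: 21.3
```

Emit:
arm_command(steps="0.001 0.022 0 0 0 -0.14; 0.005 0.044 0 0 0 -0.28; 0.011 0.065 0 0 0 -0.42; 0.019 0.085 0 0 0 -0.56; 0.029 0.105 0 0 0 -0.70; 0.042 0.123 0 0 0 -0.84; 0.042 0.123 0 0 0 -0.84; 0.042 0.123 0 0 0 -0.84")

```text
t: 6.1
tool_pos: [616.7, 15.2, 35.3]
orientation: [-2.344, -2.091, -0.01]
wrist_force: [0.8, 16.8, 3.7]
gripper_width: 17.5
grip_force: 21.9
```

Emit:
arm_command(steps="0 0 0 0 0 0; 0 0 0 0 0 0; 0 0 -0.1 0 0 0; 0 0 -0.2 0 0 0; 0 0 -0.3 0 0 0; 0 0 -0.3 0 0 0", grip=-0.2)

```text
t: 6.7
tool_pos: [618.5, 11.5, 191.4]
orientation: [2.338, 2.087, 0.014]
wrist_force: [0.2, 0.1, -0.2]
gripper_width: 51.0
grip_force: 0.0
```

```bash
python3 - <<'E'
from h import *
o=bot.get_obs(); print(o['t'],o['tool_pos'],o['joints'])
c=bot.capture('top'); save('t3.png',c['img'][150:310,180:420])
im=c['img'];hsv=cv2.cvtColor(im,cv2.COLOR_RGB2HSV)
m=(((hsv[...,0]<8)|(hsv[...,0]>172))&(hsv[...,1]>140)).astype(np.uint8); m[:,:200]=0;m[:,300:]=0
print('red',np.argwhere(m).min(0),np.argwhere(m).max(0)); print('open knob expected',proj(c,(615.8,13,68)))
E
```

```text
6.7 [618.54520653  11.47222983 191.4262234 ] [ 1.63091256e-02  3.76385582e-01  1.69419255e+00 -3.90791375e-04
  1.05924655e+00  1.29717928e-01]
red [192 260] [203 270]
open knob expected (np.float64(263.7316704282495), np.float64(196.78431547778808))
```

```bash
python3 - <<'E'
from h import *
T=(540.5,-219.7,1.661); g=dw(-73,-24,T); print(g)
yd=np.degrees(T[2])-180
calls([[(600,-140,191,-45,5)],[(*g,191,yd,6)]])
E
```

```text
(np.float64(570.9783676799495), np.float64(-290.2412581654581))
[5x] -0.305 0.001 -0.006 0.009 -0.004 0.856
[6x] -0.254 0.171 0.000 0.000 0.000 0.885
```

Emit:
arm_command(steps="-0.305 0.001 -0.006 0.009 -0.004 0.856; -0.305 0.001 -0.006 0.009 -0.004 0.856; -0.305 0.001 -0.006 0.009 -0.004 0.856; -0.305 0.001 -0.006 0.009 -0.004 0.856; -0.305 0.001 -0.006 0.009 -0.004 0.856", grip=0.2)

```text
t: 7.25
tool_pos: [596.4, -141.8, 185.2]
orientation: [-2.904, -1.188, 0.014]
wrist_force: [0.3, 0.4, 0.0]
gripper_width: 34.2
grip_force: 0.0
```

Emit:
arm_command(steps="-0.254 0.171 0 0 0 0.885; -0.254 0.171 0 0 0 0.885; -0.254 0.171 0 0 0 0.885; -0.254 0.171 0 0 0 0.885; -0.254 0.171 0 0 0 0.885; -0.254 0.171 0 0 0 0.885; -0.254 0.171 0 0 0 0.885")

```text
t: 7.95
tool_pos: [567.8, -289.8, 185.9]
orientation: [-3.137, -0.146, 0.014]
wrist_force: [-0.3, 0.1, 0.4]
gripper_width: 33.9
grip_force: 0.0
```

```bash
python3 - <<'E'
from h import *
T=(540.5,-219.7,1.661)
o=bot.get_obs(); print(o['t'],o['tool_pos'],o['gripper_width'])
w=bot.capture('wrist')
def fp(p):
    q=att(w).T@(np.array(p)-w['origin']); th=np.arctan2(np.hypot(q[0],q[1]),q[2]); a=np.arctan2(q[1],q[0])
    return w['cx']+w['fx']*th*np.cos(a), w['cy']+w['fy']*th*np.sin(a)
im=cv2.resize(w['img'],(0,0),fx=2,fy=2)
for p in [(75,63,12),(75,-63,12),(-75,63,12),(-75,-63,12),(-73,-24,22),(-73,-52,22),(-73,52,22),(75,-52,22)]:
    u,v=fp((*dw(p[0],p[1],T),p[2])); cv2.circle(im,(int(2*u+1),int(2*v+1)),3,(255,0,255),-1); print(p,round(u),round(v))
u,v=fp(o['tool_pos']);cv2.circle(im,(int(2*u+1),int(2*v+1)),3,(0,255,0),-1)
save('w2.png',im[0:600,240:1040])
calls([[(*dw(-73,-24,T),8,np.degrees(T[2])-180,6)]])
E
```

```text
7.95 [ 567.75596964 -289.76054136  185.94753167] 33.949725705010124
(75, 63, 12) 196 238
(75, -63, 12) 183 133
(-75, 63, 12) 320 241
(-75, -63, 12) 321 130
(-73, -24, 22) 319 169
(-73, -52, 22) 319 142
(-73, 52, 22) 318 237
(75, -52, 22) 180 145
[6x] 0.009 0.002 0.356 -0.002 0.011 0.004
```

View pics/w2.png

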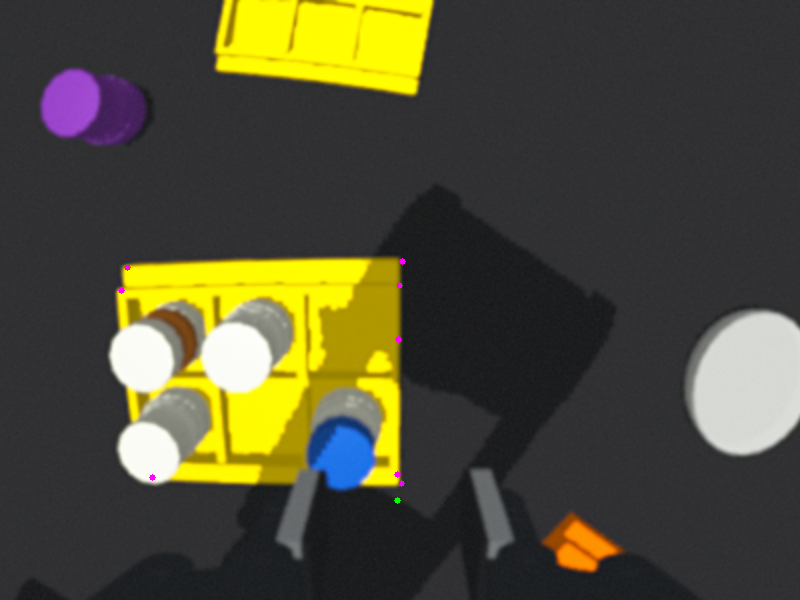

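The projected tray corners (magenta) lie on the tray's edges, and the empty cell's end wall is at about (398,335) in the crop. I'll go down and grip the wall.

Emit:
arm_command(steps="0.009 0.002 0.1 -0.002 0.011 0.004; 0.009 0.002 0.2 -0.002 0.011 0.004; 0.009 0.002 0.28 -0.002 0.011 0.004; 0.009 0.002 0.31 -0.002 0.011 0.004; 0.009 0.002 0.335 -0.002 0.011 0.004; 0.009 0.002 0.356 -0.002 0.011 0.004; 0.009 0.002 0.356 -0.002 0.011 0.004; 0.009 0.002 0.356 -0.002 0.011 0.004")

```text
t: 8.8
tool_pos: [572.5, -290.9, 10.2]
orientation: [3.137, 0.138, 0.004]
wrist_force: [0.3, -0.0, -0.9]
gripper_width: 34.2
grip_force: 0.0
```

Emit:
arm_command(steps="0 0 0 0 0 0; 0 0 0 0 0 0; 0 0 0 0 0 0; 0 0 0 0 0 0; 0 0 0 0 0 0; 0 0 0 0 0 0", grip=1, grip_force=70)

```text
t: 9.4
tool_pos: [572.3, -290.7, 10.2]
orientation: [3.137, 0.137, 0.004]
wrist_force: [-1.7, 1.7, 6.9]
gripper_width: 1.6
grip_force: 69.2
```

```bash
python3 - <<'E'
from h import *
p,Rm=cur(); yaw=np.degrees(np.arctan2(Rm[1,1],Rm[0,1])); print(p,yaw)
T=np.array((540.5,-219.7,1.661))
# tray path: interpolate tray pose to dock(-300,0,yaw) then in
def grasp(x,y,th): # tray pose in world -> tool
    return (*dw(-73,-24,(x,y,th)),p[2],np.degrees(th)-180)
S=np.array([*dw(-290,0),DK[2]]); n=20
P=[grasp(*(T+(S-T)*(i/n))) for i in range(1,n+1)]
print(S,np.hypot(*(S-T)[:2]))
calls([[(*P[i],1) for i in range(9,10)],[(*P[i],1) for i in range(19,20)]])
Q=[grasp(*dw(x,0),DK[2]) for x in (-290,-190,-90,-20)]
calls([[(*q,1)] for q in Q[1:]],pose(*Q[0]))
E
```

```text
[ 572.27537792 -290.67468571   10.22267305] -85.00512076821677
[486.4914555  -65.97361116   1.344     ] 162.937796428506
[1x] -0.067 -0.153 -0.000 0.001 -0.003 0.198
[1x] -0.088 -0.144 0.000 0.000 0.000 0.202
[1x] 0.000 -0.200 0.000 0.000 0.000 0.000
[1x] 0.000 -0.200 0.000 0.000 0.000 0.000
[1x] 0.000 -0.140 0.000 0.000 0.000 0.000
```

Emit:
arm_command(steps="-0.005 -0.01 0 0 0 0.015; -0.012 -0.028 0 0 0 0.036; -0.02 -0.046 0 0 0 0.06; -0.028 -0.065 0 0 0 0.085; -0.037 -0.085 0 0 0 0.11; -0.046 -0.105 0 0 0 0.135; -0.054 -0.125 0 0 0 0.16; -0.06 -0.14 0 0 0 0.18; -0.067 -0.153 0 0 0 0.198; -0.067 -0.153 0 0 0 0.198")

```text
t: 10.4
tool_pos: [532.6, -217.1, 10.2]
orientation: [3.138, -0.108, 0.007]
wrist_force: [0.2, 0.2, 9.5]
gripper_width: 2.0
grip_force: 70.1
```

Emit:
arm_command(steps="-0.006 -0.01 0 0 0 0.015; -0.015 -0.026 0 0 0 0.036; -0.026 -0.043 0 0 0 0.06; -0.037 -0.061 0 0 0 0.085; -0.048 -0.08 0 0 0 0.11; -0.06 -0.098 0 0 0 0.137; -0.07 -0.116 0 0 0 0.163; -0.08 -0.132 0 0 0 0.185; -0.088 -0.144 0 0 0 0.202; -0.088 -0.144 0 0 0 0.202")

```text
t: 11.4
tool_pos: [494.0, -142.3, 10.2]
orientation: [3.12, -0.357, 0.008]
wrist_force: [-0.2, 1.2, 10.8]
gripper_width: 1.4
grip_force: 70.5
```

```bash
python3 - <<'E'
from h import *
p,Rm=cur(); o=bot.get_obs(); print(o['t'],p,np.degrees(np.arctan2(Rm[1,1],Rm[0,1])),o['gripper_width'],o['grip_force'])
c=bot.capture('top'); im=c['img']
th=np.radians(np.degrees(np.arctan2(Rm[1,1],Rm[0,1]))+180)
k=dw(73,24,(p[0],p[1],th)); print('tray by grasp',k,th)
a=cv2.resize(im[150:290,210:400],None,fx=4,fy=4,interpolation=cv2.INTER_CUBIC)
for x,y,z in [(75,63,12),(75,-63,12),(-75,63,12),(-75,-63,12)]:
    u,v=proj(c,(*dw(x,y,(*k,th)),z)); cv2.circle(a,(int((u-210)*4+2),int((v-150)*4+2)),3,(255,0,255),-1)
u,v=proj(c,(*HI,33));g=proj(c,(616,13,25)); cv2.line(a,(int((u-210)*4),int((v-150)*4)),(int((g[0]-210)*4),int((g[1]-150)*4)),(0,255,0),1)
save('t4.png',a)
E
```

```text
11.4 [ 493.99669722 -142.26109099   10.15874483] -103.04334206954204 1.4215563536070877 70.49065589904785
tray by grasp (np.float64(487.09113500341084), np.float64(-65.72800526349069)) 1.3431470622174968
```

View pics/t4.png

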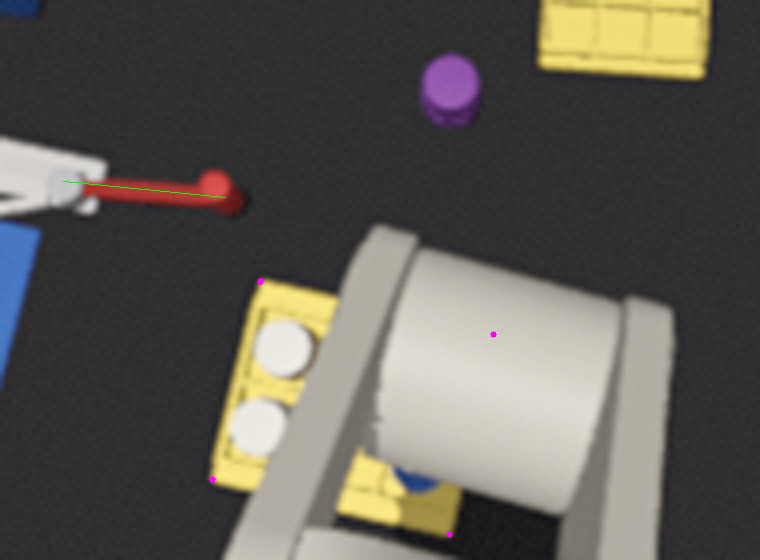

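The tray follows the grip: the projected front corners at (260,282) and (212,480) sit on its real corners. The gate is open past 1.57 rad. I'll slide the tray in.

Emit:
arm_command(steps="0 -0.01 0 0 0 0; 0 -0.03 0 0 0 0; 0 -0.055 0 0 0 0; 0 -0.08 0 0 0 0; 0 -0.105 0 0 0 0; 0 -0.13 0 0 0 0; 0 -0.155 0 0 0 0; 0 -0.178 0 0 0 0; 0 -0.193 0 0 0 0; 0 -0.2 0 0 0 0")

```text
t: 12.45
tool_pos: [516.2, -45.3, 10.2]
orientation: [3.12, -0.354, 0.006]
wrist_force: [-1.8, -9.4, 14.6]
gripper_width: 1.8
grip_force: 70.9
```

Emit:
arm_command(steps="0 -0.01 0 0 0 0; 0 -0.03 0 0 0 0; 0 -0.055 0 0 0 0; 0 -0.08 0 0 0 0; 0 -0.105 0 0 0 0; 0 -0.13 0 0 0 0; 0 -0.155 0 0 0 0; 0 -0.178 0 0 0 0; 0 -0.193 0 0 0 0; 0 -0.2 0 0 0 0")

```text
t: 13.45
tool_pos: [538.3, 52.2, 10.1]
orientation: [3.12, -0.354, 0.005]
wrist_force: [-1.6, -10.0, 15.8]
gripper_width: 1.7
grip_force: 71.2
```

```bash
python3 - <<'E'
from h import *
p,Rm=cur(); o=bot.get_obs(); yd=np.degrees(np.arctan2(Rm[1,1],Rm[0,1])); print(o['t'],p,yd,o['gripper_width'],o['wrist_force'])
th=np.radians(yd+180); k=np.array(dw(73,24,(p[0],p[1],th)))
print('tray in dock',(R.from_euler('z',-DK[2]).as_matrix()[:2,:2]@(k-DK[:2])).round(1))
c=bot.capture('top'); im=c['img']
a=cv2.resize(im[165:275,95:255],None,fx=4.9,fy=4.9,interpolation=cv2.INTER_CUBIC)
for x,y,z in [(75,63,12),(75,-63,12),(-75,63,12),(-75,-63,12)]:
    u,v=proj(c,(*dw(x,y,(*k,th)),z)); cv2.circle(a,(int((u-95)*4.9+2),int((v-165)*4.9+2)),3,(255,0,255),-1)
save('t5.png',a)
E
```

```text
13.45 [538.2943516   52.24500818  10.1398937 ] -102.93071340960454 1.6906250060115717 [ -1.60096887 -10.0469089   15.79502332]
tray in dock [-90.2   0.2]
```

View pics/t5.png

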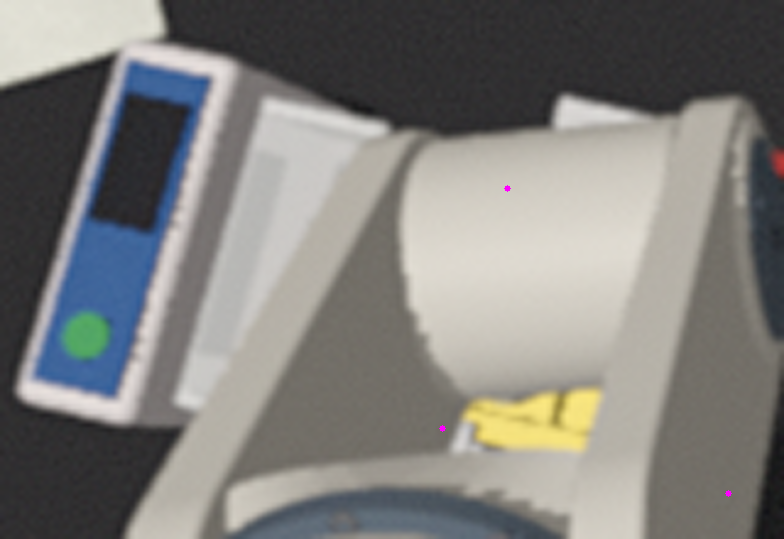

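The arm hides most of the bay, but the tray's front corner is between the rails at about (470,410) and the forces are low. I'll carry on in and ease up to the back stop.

Emit:
arm_command(steps="0 -0.01 0 0 0 0; 0 -0.03 0 0 0 0; 0 -0.05 0 0 0 0; 0 -0.07 0 0 0 0; 0 -0.09 0 0 0 0; 0 -0.11 0 0 0 0; 0 -0.13 0 0 0 0; 0 -0.15 0 0 0 0; 0 -0.16 0 0 0 0; 0 -0.165 0 0 0 0")

```text
t: 14.5
tool_pos: [556.5, 132.3, 10.2]
orientation: [3.12, -0.354, 0.004]
wrist_force: [-1.5, -9.1, 17.2]
gripper_width: 1.7
grip_force: 71.2
```

Emit:
arm_command(steps="0 -0.004 0 0 0 0; 0 -0.008 0 0 0 0; 0 -0.011 0 0 0 0; 0 -0.014 0 0 0 0; 0 -0.014 0 0 0 0")

```text
t: 15.0
tool_pos: [558.0, 138.9, 10.1]
orientation: [3.12, -0.354, 0.004]
wrist_force: [-1.9, -8.5, 15.7]
gripper_width: 1.9
grip_force: 71.1
```

Emit:
arm_command(steps="0 -0.003 0 0 0 0; 0 -0.006 0 0 0 0; 0 -0.006 0 0 0 0")

```text
t: 15.3
tool_pos: [558.6, 141.8, 10.1]
orientation: [3.12, -0.355, 0.004]
wrist_force: [-1.3, -9.1, 15.6]
gripper_width: 1.9
grip_force: 71.1
```

Emit:
arm_command(steps="0 -0.003 0 0 0 0; 0 -0.003 0 0 0 0")

```text
t: 15.5
tool_pos: [558.8, 142.8, 10.1]
orientation: [3.119, -0.354, 0.003]
wrist_force: [-3.4, -11.1, 17.1]
gripper_width: 1.7
grip_force: 71.3
```

Emit:
arm_command(steps="0 -0.003 0 0 0 0; 0 -0.006 0 0 0 0; 0 -0.006 0 0 0 0")

```text
t: 15.8
tool_pos: [558.6, 143.1, 10.1]
orientation: [3.116, -0.352, 0.001]
wrist_force: [-3.0, -27.6, 21.8]
gripper_width: 1.7
grip_force: 72.4
```

Emit:
arm_command(steps="0 -0.003 0 0 0 0; 0 -0.006 0 0 0 0; 0 -0.006 0 0 0 0")

```text
t: 16.1
tool_pos: [558.2, 143.5, 10.1]
orientation: [3.112, -0.35, -0.003]
wrist_force: [-4.3, -42.6, 28.8]
gripper_width: 1.8
grip_force: 75.1
```

The force rises against the back stop, so the tray is home. I'll relax the push, open and lift off.

Emit:
arm_command(steps="0 0.006 0 0 0 0; 0 0.01 0 0 0 0; 0 0.01 0 0 0 0")

```text
t: 16.4
tool_pos: [558.2, 143.2, 10.1]
orientation: [3.119, -0.356, 0.001]
wrist_force: [-4.7, -13.3, 20.5]
gripper_width: 1.6
grip_force: 71.8
```

Emit:
arm_command(steps="0 0 0 0 0 0; 0 0 0 0 0 0; 0 0 0 0 0 0; 0 0 0 0 0 0; 0 0 0 0 0 0", grip=0.3, grip_force=20)

```text
t: 16.9
tool_pos: [558.8, 145.3, 8.5]
orientation: [3.121, -0.355, 0.002]
wrist_force: [-0.0, 0.4, -0.5]
gripper_width: 29.9
grip_force: 0.0
```

Emit:
arm_command(steps="0 0 -0.03 0 0 0; 0 0 -0.1 0 0 0; 0 0 -0.2 0 0 0; 0 0 -0.3 0 0 0; 0 0 -0.36 0 0 0; 0 0 -0.36 0 0 0; 0 0 -0.36 0 0 0")

```text
t: 17.6
tool_pos: [559.0, 145.3, 190.0]
orientation: [-3.121, 0.355, -0.005]
wrist_force: [0.7, -1.2, -0.3]
gripper_width: 29.6
grip_force: 0.0
```

```bash
python3 - <<'E'
from h import *
p,Rm=cur(); o=bot.get_obs(); yd=np.degrees(np.arctan2(Rm[1,1],Rm[0,1])); print(o['t'],p,yd,o['gripper_width'],o['joints'])
# next: above open knob
calls([[(600,60,190,-70,5)],[(620,12,190,-30,6)],[(616.5,13.5,190,-6,5)]])
w=bot.capture('wrist')
def fp(p):
    q=att(w).T@(np.array(p)-w['origin']); th=np.arctan2(np.hypot(q[0],q[1]),q[2]); a=np.arctan2(q[1],q[0])
    return w['cx']+w['fx']*th*np.cos(a), w['cy']+w['fy']*th*np.sin(a)
im=cv2.resize(w['img'],(0,0),fx=2,fy=2)
for q in [(-75,63,12),(-75,-63,12),(-75,52,22),(-75,-52,22)]:
    u,v=fp((*dw(q[0],q[1]),q[2])); cv2.circle(im,(int(2*u+1),int(2*v+1)),3,(255,0,255),-1); print(round(u),round(v))
save('w3.png',im[0:600,240:1040])
E
```

```text
17.6 [559.00462472 145.27838673 190.04523442] -102.99430365732786 29.598936218273067 [ 2.52146629e-01  3.21476403e-01  1.77905149e+00 -9.40956513e-04
  1.03791570e+00  2.05021424e+00]
[5x] 0.118 0.148 0.000 0.000 -0.004 -0.733
[6x] 0.005 0.104 0.000 0.000 0.000 -0.889
[5x] -0.001 -0.008 0.000 0.000 0.000 -0.533
324 243
325 134
324 239
325 145
```

View pics/w3.png

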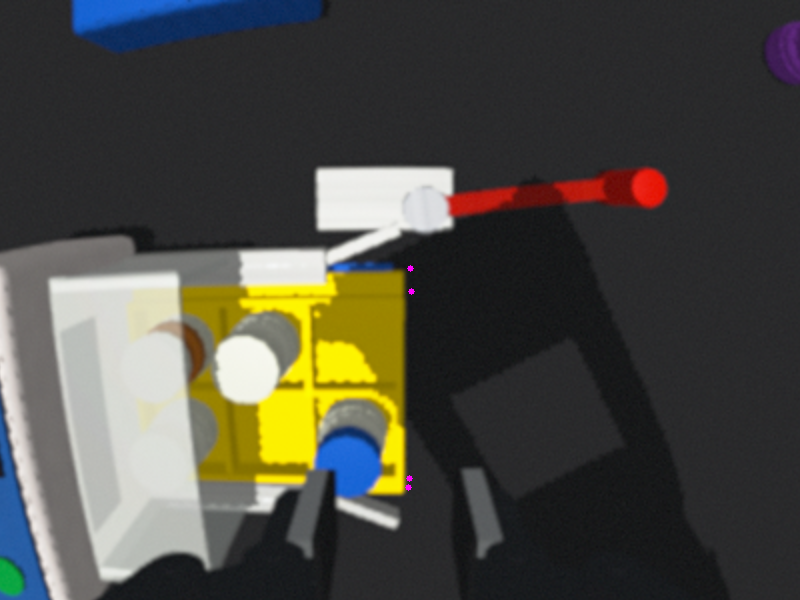

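The tray is home: its end edge at x≈405 is within about 3 mm of the predicted dots, and all four jars are standing. The knob is at (650,188). Next I grip it and close the gate.

Emit:
arm_command(steps="0.118 0.148 0 0 -0.004 -0.733; 0.118 0.148 0 0 -0.004 -0.733; 0.118 0.148 0 0 -0.004 -0.733; 0.118 0.148 0 0 -0.004 -0.733; 0.118 0.148 0 0 -0.004 -0.733", grip=-0.2)

```text
t: 18.15
tool_pos: [598.6, 59.2, 186.9]
orientation: [3.094, 0.547, -0.009]
wrist_force: [-0.2, 0.1, 0.9]
gripper_width: 51.4
grip_force: 0.0
```

Emit:
arm_command(steps="0.005 0.104 0 0 0 -0.889; 0.005 0.104 0 0 0 -0.889; 0.005 0.104 0 0 0 -0.889; 0.005 0.104 0 0 0 -0.889; 0.005 0.104 0 0 0 -0.889; 0.005 0.104 0 0 0 -0.889")

```text
t: 18.75
tool_pos: [619.0, 12.1, 187.6]
orientation: [-2.721, -1.567, 0.006]
wrist_force: [-0.4, 0.0, -0.6]
gripper_width: 51.6
grip_force: 0.0
```

Emit:
arm_command(steps="-0.001 -0.008 0 0 0 -0.533; -0.001 -0.008 0 0 0 -0.533; -0.001 -0.008 0 0 0 -0.533; -0.001 -0.008 0 0 0 -0.533; -0.001 -0.008 0 0 0 -0.533")

```text
t: 19.25
tool_pos: [615.7, 13.5, 188.3]
orientation: [-2.341, -2.093, 0.004]
wrist_force: [0.9, 0.0, -0.1]
gripper_width: 51.0
grip_force: 0.0
```

```bash
python3 - <<'E'
from h import *
p,Rm=cur(); o=bot.get_obs(); print(o['t'],p,np.degrees(np.arctan2(Rm[1,1],Rm[0,1])),o['gripper_width'])
def arc(g,z=35):
    a=DK[2]+np.pi/2+g; return HI[0]+100*np.cos(a),HI[1]+100*np.sin(a),z,np.degrees(a)-270,1
calls([[(616.5,13.5,35,-6,6)]])
gs=np.arange(1.68,-.06,-.11)[1:]; print(gs,arc(1.68))
calls([[arc(g) for g in gs[:6]]],pose(*arc(1.68)[:4]))
E
```

```text
19.25 [615.70393156  13.54724204 188.30167165] -6.390932277155952 50.96981492430878
[6x] 0.000 0.002 0.307 -0.003 0.001 -0.009
[1.57 1.46 1.35 1.24 1.13 1.02 0.91 0.8  0.69 0.58 0.47 0.36 0.25 0.14
 0.03] (np.float64(613.2678171593037), np.float64(13.290605249087974), 35, np.float64(-6.7375627524390325), 1)
[1x] 0.001 -0.022 0.000 0.000 0.000 0.140; [1x] 0.005 -0.044 0.000 0.000 0.000 0.280; [1x] 0.011 -0.065 0.000 0.000 0.000 0.420; [1x] 0.019 -0.085 0.000 0.000 0.000 0.560; [1x] 0.029 -0.105 0.000 0.000 0.000 0.700; [1x] 0.042 -0.123 0.000 0.000 0.000 0.840
```

Emit:
arm_command(steps="0 0.002 0.1 0 0 0; 0 0.002 0.2 0 0 0; 0 0.002 0.28 0 0 0; 0 0.002 0.307 0 0 0; 0 0.002 0.307 0 0 0")

```text
t: 19.75
tool_pos: [615.3, 13.2, 33.5]
orientation: [-2.335, -2.096, 0.008]
wrist_force: [1.4, -0.4, 0.3]
gripper_width: 51.4
grip_force: 0.0
```

Emit:
arm_command(steps="0 0 0 0 0 0; 0 0 0 0 0 0; 0 0 0 0 0 0; 0 0 0 0 0 0; 0 0 0 0 0 0; 0 0 0 0 0 0", grip=0.7)

```text
t: 20.35
tool_pos: [618.4, 13.1, 37.5]
orientation: [2.334, 2.1, 0.001]
wrist_force: [0.4, 0.1, 7.3]
gripper_width: 17.0
grip_force: 22.2
```

Emit:
arm_command(steps="0.001 -0.022 0 0 0 0.14; 0.005 -0.044 0 0 0 0.28; 0.011 -0.065 0 0 0 0.42; 0.019 -0.085 0 0 0 0.56; 0.029 -0.105 0 0 0 0.70; 0.042 -0.123 0 0 0 0.84")

```text
t: 20.95
tool_pos: [556.7, 38.8, 37.3]
orientation: [2.891, 1.225, -0.006]
wrist_force: [-8.9, -12.7, 18.8]
gripper_width: 17.4
grip_force: 23.3
```

Emit:
arm_command(steps="0.001 -0.022 0 0 0 0.14; 0.005 -0.044 0 0 0 0.28; 0.011 -0.065 0 0 0 0.42; 0.019 -0.085 0 0 0 0.56; 0.029 -0.105 0 0 0 0.70; 0.042 -0.123 0 0 0 0.84; 0.042 -0.123 0 0 0 0.84; 0.042 -0.123 0 0 0 0.84")

```text
t: 21.75
tool_pos: [524.4, 98.0, 36.7]
orientation: [3.132, 0.229, -0.013]
wrist_force: [-15.8, -1.8, 21.9]
gripper_width: 17.3
grip_force: 24.0
```

```bash
python3 - <<'E'
from h import *
p,Rm=cur(); o=bot.get_obs(); print(o['t'],p,np.degrees(np.arctan2(Rm[1,1],Rm[0,1])),o['gripper_width'],o['wrist_force'])
d=p[:2]-HI; print('r',np.hypot(*d),'gate',np.arctan2(d[1],d[0])%(2*np.pi)-DK[2]-np.pi/2)
def arc(g,z=35):
    a=DK[2]+np.pi/2+g; return HI[0]+100*np.cos(a),HI[1]+100*np.sin(a),p[2],np.degrees(a)-270,1
calls([[arc(g) for g in (.25,.15,.08,.03,0,-.03)]])
E
```

```text
21.75 [524.41692548  97.98579546  36.74552951] -81.6256067561959 17.298006905638847 [-15.77346354  -1.786405    21.88807611]
r 101.63921415505926 gate 0.3710815325085772
[1x] 0.005 -0.024 -0.000 0.001 0.010 0.157; [1x] 0.008 -0.044 -0.000 0.002 0.010 0.284; [1x] 0.012 -0.057 -0.000 0.002 0.010 0.373; [1x] 0.015 -0.067 -0.000 0.002 0.010 0.437; [1x] 0.017 -0.072 -0.000 0.003 0.010 0.475; [1x] 0.019 -0.078 -0.000 0.003 0.010 0.513
```

Emit:
arm_command(steps="0.005 -0.024 0 0 0 0.157; 0.008 -0.044 0 0 0 0.284; 0.012 -0.057 0 0 0 0.373; 0.015 -0.067 0 0 0 0.437; 0.017 -0.072 0 0 0 0.475; 0.017 -0.072 0 0 0 0.475; 0.017 -0.072 0 0 0 0.475")

```text
t: 22.45
tool_pos: [526.3, 135.1, 36.1]
orientation: [3.119, -0.357, -0.016]
wrist_force: [-18.1, 3.7, 17.3]
gripper_width: 17.2
grip_force: 24.1
```

```bash
python3 - <<'E'
from h import *
p,Rm=cur(); o=bot.get_obs(); print(o['t'],p,o['gripper_width'],o['wrist_force'])
d=p[:2]-HI; print('r',np.hypot(*d),'gate',np.arctan2(d[1],d[0])%(2*np.pi)-DK[2]-np.pi/2)
E
```

```text
22.45 [526.27464476 135.12599426  36.07872261] 17.2430499626289 [-18.05310268   3.66818867  17.3375347 ]
r 101.2626100001164 gate 0.002468326108816088
```

Emit:
arm_command(steps="0 -0.004 0 0 0 0; 0 -0.008 0 0 0 0; 0 -0.008 0 0 0 0")

```text
t: 22.75
tool_pos: [527.2, 138.2, 36.0]
orientation: [3.118, -0.356, -0.016]
wrist_force: [-19.5, -2.5, 18.0]
gripper_width: 17.3
grip_force: 24.2
```

Emit:
arm_command(steps="0 -0.003 0 0 0 0; 0 -0.006 0 0 0 0; 0 -0.006 0 0 0 0")

```text
t: 23.05
tool_pos: [527.2, 138.6, 35.8]
orientation: [3.114, -0.354, -0.018]
wrist_force: [-17.6, -18.7, 21.0]
gripper_width: 17.5
grip_force: 25.4
```

Force rises with hardly any motion, so the gate is on its stop. I'll release, lift and check.

Emit:
arm_command(steps="0 0.004 0 0 0 0; 0 0.004 0 0 0 0")

```text
t: 23.25
tool_pos: [527.2, 138.3, 35.9]
orientation: [3.117, -0.356, -0.017]
wrist_force: [-17.1, -6.3, 18.3]
gripper_width: 17.3
grip_force: 24.5
```

Emit:
arm_command(steps="0 0 0 0 0 0; 0 0 0 0 0 0; 0 0 0 0 0 0; 0 0 0 0 0 0; 0 0 0 0 0 0; 0 0 -0.1 0 0 0; 0 0 -0.2 0 0 0; 0 0 -0.35 0 0 0; 0 0 -0.35 0 0 0; 0 0 -0.35 0 0 0", grip=-0.2)

```text
t: 24.25
tool_pos: [535.0, 140.8, 214.7]
orientation: [-3.12, 0.355, -0.008]
wrist_force: [-1.0, 0.3, 0.0]
gripper_width: 51.3
grip_force: 0.0
```

Emit:
arm_command(steps="-0.3 0.3 -0.1 0 0 0; -0.3 0.3 -0.1 0 0 0; -0.3 0.3 -0.1 0 0 0; -0.3 0.3 -0.1 0 0 0; -0.3 0.3 -0.1 0 0 0; -0.3 0.3 -0.1 0 0 0; -0.3 0.3 -0.1 0 0 0")

```text
t: 24.95
tool_pos: [353.1, 27.7, 260.4]
orientation: [3.121, -0.357, -0.002]
wrist_force: [0.5, 0.3, 0.6]
gripper_width: 51.1
grip_force: 0.0
```

```bash
python3 - <<'E'
from h import *
o=bot.get_obs();print(o['t'],o['tool_pos'],o['wrist_force'])
c=bot.capture('top'); im=c['img']
a=cv2.resize(im[165:275,95:255],None,fx=4.9,fy=4.9,interpolation=cv2.INTER_CUBIC)
for x,y,z in [(75,63,12),(75,-63,12),(-75,63,12),(-75,-63,12),(-85,5,68)]:
    u,v=proj(c,(*dw(x,y),z)); cv2.circle(a,(int((u-95)*4.9+2),int((v-165)*4.9+2)),3,(255,0,255),-1)
save('t6.png',a)
E
```

```text
24.95 [353.11499315  27.73651694 260.44375074] [0.46488557 0.2957242  0.62507513]
```

View pics/t6.png

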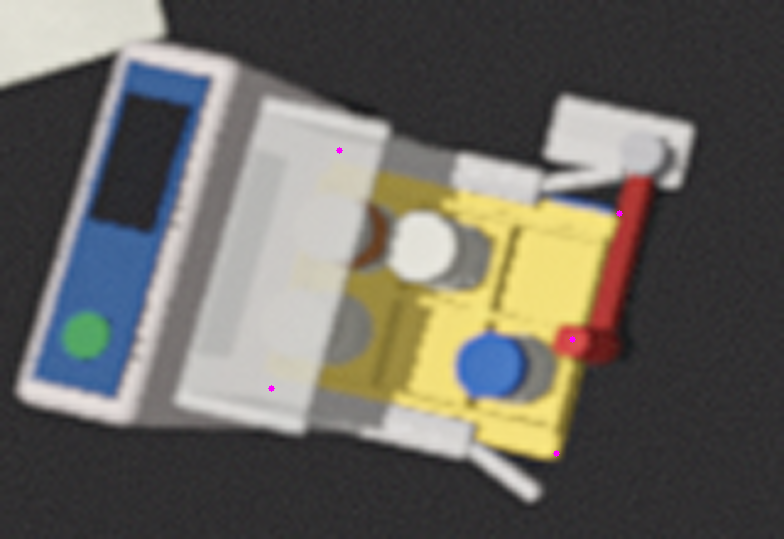

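The gate's knob lies on its shut position at (573,340). The tray's rear corners match the home positions to 2–3 mm, and the jars are upright. Handing in.

```bash
python3 -c "
from rig import bot
print(bot.hand_in())"
```

```text
the job is handed in; nothing more can be done
None
```

The job is handed in, though hand-in returned no verdict: the last picture shows the tray home against the back stop, the gate shut and the visible jars upright, and the arm never went near the box, bottle or dish.

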